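Clear the scanner turntable and set its hub nut

TASK

Clear the scanning turntable for adjustment: lay the vertebra in the shallow tray with the other vertebrae and the long bone in the deep box with the other long bone, without dropping them and without shoving anything else about. Then screw the knurled nut at the turntable's hub down (clockwise) until it bottoms out, back it off a quarter turn, and finish with the gripper still holding the nut there: do not let go.

Things in the scene. Friction and masses are not known exactly. Their poses are not given: they have to be found in the camera images.
- vertebra: Bone-coloured vertebra, 30 g, on the turntable 75 to 100 mm from the hub: round body 31 mm across, 22 mm high, standing on its flat end. Origin: centre of the body's underside. An arch and spine reach 57 mm to its -x, two side wings 70 mm over the tips along y at x = -30 mm, all about 11 mm up. Grip the round body across its y, pads centred at x = +4 mm, clear of the wings.
- longbone: Bone-coloured long bone, 30 g, on the turntable across from the vertebra, 75 to 100 mm from the hub: 82 mm long along its x; middle 40 mm is a bare round shaft 14 mm thick, axis 10 mm above the underside; knuckled ends 32 mm wide, 20 mm high. Origin: middle of the underside. Grip the shaft at its middle, across its y.
- turntable: Round black turntable, 280 mm across, fixed (the platter does not turn here); flat top 30 mm above the desk. At its centre a steel boss, 32 mm across and 8 mm high, and a 12 mm threaded stud reaching 78 mm above the desk. Origin: on the hub axis at desk level, z up; x towards the vertebra's side.
- nut_top (a point): Centre of the top face of the knurled aluminium nut on the hub stud: round, 42 mm across, 24 mm high, one dark radial mark on top. The top is 62 mm above the desk when bottomed out and rises 0.5 mm per rad unscrewed. The underside then stands 8 mm clear of the platter on a narrower boss: room for fingertips. Grip across the diameter at any yaw.
- hub_nut (a joint): Turn of the nut, rad: 0 = screwed fully down (bottomed out, hard stop), grows as it is unscrewed, anticlockwise seen from above. Starts between 2.3 and 3.6. The thread drags with about 0.12 N m (a 50 N squeeze is plenty) and the nut stays where it is left. Turned past the stop, the fingers slip round the nut.
- tray: Shallow white tray, fixed to the desk: 220 mm (its x) by 190 mm (its y), 30 mm high, walls and floor 4 mm. Origin: centre of the underside. Two other vertebrae stand in its +x half; its -x half is empty. It may be on either side of the turntable.
- deep_box: Deep white box without lid, fixed to the desk: 200 mm (its x) by 150 mm (its y), 60 mm high, walls and floor 4 mm. Origin: centre of the underside. Another long bone lies across it (along its y) in its +x half; its -x half is empty. It may be on either side of the turntable.
- mouse: Black computer mouse, 100 by 60 by 34 mm, loose on the desk at the back left of the turntable; origin in the middle of its underside. Leave it alone.
- caliper: Steel and grey caliper, 160 mm long, 13 mm thick, lying loose on the desk behind the turntable, to the right; origin in the middle of its underside. Leave it alone.
- stored_vertebra_a: A vertebra like the first, already in the tray, in its +x half on the +y side. Leave it there.
- stored_vertebra_b: A vertebra like the first, already in the tray, in its +x half on the -y side. Leave it there.
- stored_longbone: A long bone like the first, already in the deep box, in its +x half, lying along the box's y. Leave it there.

How it is judged:
By the outcome, as a careful person would: the job done as asked, in the order asked, and still so for the second after the job is handed in, while the arm keeps its last pose, push and grip.
It also fails if it takes over 72 s, if anything falls off the work surface, if the arm or the gripper's body presses on something with over 40 N, if the wrist force passes 120 N, or if a joint passes its speed limit or range.

ROBOT

A 6-joint arm with a two-finger parallel gripper is mounted at the origin on the work surface. World frame = base frame: x ahead of the robot, y to its left, z up, the work surface at z = 0. Lengths are in m, angles in rad, forces in N, time in s.
With the tool pointing down it reaches from about 0.375 to 0.975 m from the base axis. Payload 3.8 kg.
Tool frame: the origin (TCP) lies at the very end of the fingers, on their centre line; the grasp point (between the pads) lies 19 mm behind it (bot.pinch_z is the distance from the TCP to the grasp point, in m); x points along the fingers, y is the direction in which the jaws open and shut, and the axes are right-handed (so a half turn about x gives the same grasp; the last joint's range is limited). The gripper opens to 85 mm and grips with 20 to 120 N. Pads are 22 mm wide; open, the fingers measure 114 mm over their backs; the gripper's body (76 mm by 85 mm) begins 54 mm behind the grasp point. The pads swing forward as they close: fully open they stand 13 mm farther back than shut.
Start: joints at [1.168, 0.264, 1.604, -0, 1.274, -0.037], TCP at [0.241, 0.63, 0.231] pointing down, gripper open.
Joint ranges: [-2.63, 2.63], [-0.94, 2.18], [0.31, 2.57], [-1.31, 4.45], [0, 2.66], [-2.55, 2.55]. Speed limits (rad/s): [2.57, 2.57, 3.14, 3.14, 3.14, 3.14].

INTERFACE

Orientations are given as a rotation vector (axis times angle).
In Python, from workcell import monitor, imaging, finish_job, bot gives the robot as it stands.
- The arm moves only by the tool jog_arm, never from a script. Its argument "rows" is a list of rows, each a list of 7 numbers: the shift along the tool's x, y, z in m, then the turn, a rotation vector about the tool's x, y, z in rad, then the opening in per cent of the stroke, from 0 (shut) to 100 (fully open). A call has 1 to 20 rows; each row is the pose to reach, as a shift and turn from the pose measured when the call began, along the tool's axes at that moment; what a row does not reach only later rows make up. A row lasts 1/10 s, in which the tool goes at most 50 mm and 8.59 degrees, less where a joint would pass 70% of its speed; a pose out of reach is approached as far as the arm can. A call with a gripper value outside its range is refused whole. The fingers move at their own pace and stop on an object; "force" is the grip in N (left out, the last holds). Time passes only in rows, so rows that repeat a pose let the fingers close. It gives the time, the measured TCP pose, the force and the opening at its end, in the units of the state.
- monitor.read_state(): the state, without advancing time (a new reading comes with each control period).
- imaging.read_camera(name): name is "scene" or "top" or "wrist"; returns the picture (400x640x3 uint8, blue, green, red); there is no depth.
- imaging.camera_params(name): a dict with "fx", "fy", "cx", "cy" (pixels), "T" (4x4, takes a point from camera to world coordinates); the wrist camera has in their place "T_tool_cam" (4x4, takes a point from camera to tool coordinates, whose origin is the TCP and whose axes are the tool frame's). Camera axes: x right, y down, z forward; pixel columns grow to the right and rows downward; lengths in m; the calibration is good to about 2 mm. A picture is of the moment at which its call begins: read the wrist's pose just before it. camera_params takes no time and is no camera call.
- finish_job(): hands the job in, once; it reports no verdict.
The state is a dict: "time": time; "q": joint angles; "joint_vel": joint speeds; "joint_torque": joint torques, N m; "tool_pos": TCP position; "tcp_rot": TCP orientation; "wrist_force": force on the tool from outside, world axes, zero at the start; "torque": the same for the moment, N m; "width": opening from 0.0 (shut) to 1.0 (fully open).
Only numpy, scipy, OpenCV 4.12 (cv2) and the standard library are available. Lean on these libraries where they do the work, as an engineer would, in place of code of your own. Each camera call takes 0.05 s, during which the arm holds its last target. There are 200 camera calls.

## Working session

There is one attempt and no reset: what is moved stays moved. The work goes in short steps, Python scripts to look and compute and a tool call to move; the robot and the scene stay as the last step left them, time stands still between calls to the robot, and variables do not carry over. Pictures are saved under pics/ and viewed, about 8 in all and at most 12, crops included, and the job is handed in when it is done.

Besides the shell and the picture viewer there is one more tool, called by a JSON object that holds its "op" and its "data", one argument or row to a line. jog_arm: Moves the arm, as the interface text tells. Its arguments: {"type":"object","properties":{"rows":{"type":"array","items":{"type":"array","items":{"type":"number"}}},"force":{"type":"number"}},"required":["rows"]}

```bash
mkdir -p pics; ls
python3 - <<'E'
from workcell import monitor, imaging, bot
import cv2, numpy as np
np.set_printoptions(precision=4,suppress=True)
s=monitor.read_state(); print(s['time'],s['tool_pos'],s['tcp_rot'],s['width'],bot.pinch_z)
for n in('scene','top','wrist'):
    cv2.imwrite(f'pics/{n}0.png',imaging.read_camera(n)); p=imaging.camera_params(n)
    print(n,[p[k] for k in('fx','fy','cx','cy')]); print(p.get('T',p.get('T_tool_cam')))
E
```

```text
pics
0.0 [0.2411 0.6297 0.2299] [ 0.2852  1.5522 -0.2888] 1.0012135617919737 0.0187
scene [448.4861869793288, 448.4861869793288, 321.2148777256402, 196.37369589967508]
[[ 0.503   0.7514 -0.427   1.1684]
 [ 0.8643 -0.4351  0.2524 -0.35  ]
 [ 0.0038 -0.496  -0.8683  1.1906]
 [ 0.      0.      0.      1.    ]]
top [512.2170972764487, 512.2170972764487, 314.76760517008853, 201.61070514092478]
[[ 0.002  -0.9886  0.1508  0.4147]
 [-0.9998  0.0013  0.0221 -0.024 ]
 [-0.022  -0.1508 -0.9883  1.2669]
 [ 0.      0.      0.      1.    ]]
wrist [311.4328508679976, 311.4328508679976, 320.9710324480132, 198.61244733095245]
[[ 0.001  -0.2969  0.9549 -0.1425]
 [ 1.      0.0008 -0.0008 -0.001 ]
 [-0.0005  0.9549  0.2969 -0.075 ]
 [ 0.      0.      0.      1.    ]]
```

View pics/top0.png

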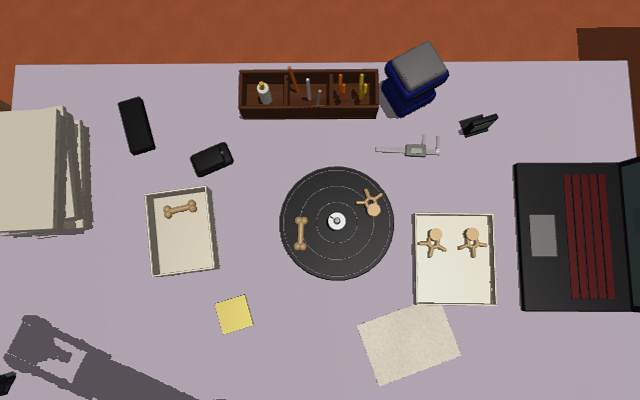

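View pics/scene0.png

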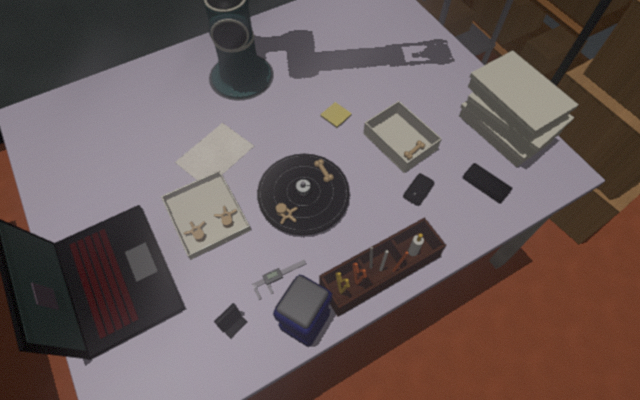

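```bash
cat > h.py <<'E'
from workcell import monitor, imaging, bot
import cv2, numpy as np
from scipy.spatial.transform import Rotation as Ro
np.set_printoptions(precision=4,suppress=True)
def K(p): return p['fx'],p['fy'],p['cx'],p['cy']
def camT(n,s=None):
    p=imaging.camera_params(n)
    if n!='wrist': return p,np.array(p['T'])
    s=s or monitor.read_state(); T=np.eye(4); T[:3,:3]=Ro.from_rotvec(s['tcp_rot']).as_matrix(); T[:3,3]=s['tool_pos']
    return p,T@np.array(p['T_tool_cam'])
def ray(pT,u,v):
    p,T=pT; fx,fy,cx,cy=K(p); return T[:3,3],T[:3,:3]@np.array([(u-cx)/fx,(v-cy)/fy,1.])
def atz(pT,u,v,z):
    o,d=ray(pT,u,v); return o+d*(z-o[2])/d[2]
def tri(rays):
    A=np.zeros((3,3));b=np.zeros(3)
    for o,d in rays:
        d=d/np.linalg.norm(d);P=np.eye(3)-np.outer(d,d);A+=P;b+=P@o
    x=np.linalg.solve(A,b); return x,[np.linalg.norm(np.cross(x-o,d/np.linalg.norm(d))) for o,d in rays]
def proj(pT,X):
    p,T=pT; fx,fy,cx,cy=K(p); c=T[:3,:3].T@(np.asarray(X)-T[:3,3]); return np.array([fx*c[0]/c[2]+cx,fy*c[1]/c[2]+cy])
def Rdown(yaw):  # tool x down, tool y (jaws) at angle yaw from world x
    x=np.array([0,0,-1.]);y=np.array([np.cos(yaw),np.sin(yaw),0]);return np.c_[x,y,np.cross(x,y)]
def go(pos,yaw,s=None):  # shift+turn in tool axes; pos=TCP
    s=s or monitor.read_state();R=Ro.from_rotvec(s['tcp_rot']).as_matrix()
    return R.T@(np.asarray(pos)-s['tool_pos']), Ro.from_matrix(R.T@Rdown(yaw)).as_rotvec()
def bones(img,mn=40):
    h=cv2.cvtColor(img,cv2.COLOR_BGR2HSV); m=cv2.inRange(h,(5,60,90),(20,190,255))
    n,l,st,c=cv2.connectedComponentsWithStats(m); return [(i,st[i],c[i],l==i) for i in range(1,n) if st[i][4]>mn]
E
python3 - <<'E'
from h import *
s=monitor.read_state();R=Ro.from_rotvec(s['tcp_rot']).as_matrix();print(R)
T=camT('top');S=camT('scene')
a=cv2.imread('pics/top0.png')
for i,st,c,m in bones(a):
    if st[4]<800: print(st,c,atz(T,*c,.04))
print('hub',tri([ray(T,337,220),ray(S,303,185)]))
print('vert body',tri([ray(T,373,209),ray(S,281,209)]))
print('long',tri([ray(T,301,234),ray(S,323,169)]))
for nm,L,z in(('tray',[(413,213),(493,213),(496,304),(414,304)],.03),('box',[(146,193),(211,187),(218,268),(154,276)],.06)):
    P=np.array([atz(T,*q,z) for q in L]);print(nm,P[:,:2].tolist(),P.mean(0))
crop=np.hstack([cv2.resize(a[165:285,275:395],(480,480),interpolation=3)])
b=cv2.imread('pics/scene0.png');crop=cv2.resize(np.hstack([a[160:285,275:400],b[135:260,245:370]]),(800,400),interpolation=2);cv2.imwrite('pics/c1.png',crop)
E
```

```text
[[-0.0007  0.3577  0.9338]
 [-0.0017  0.9338 -0.3577]
 [-1.     -0.0018 -0.0001]]
[356 189  27  28 317] [371.1956 203.388 ] [ 0.5974 -0.133   0.04  ]
[163 200  34  18 264] [179.3523 208.5152] [0.5853 0.333  0.04  ]
[294 217  14  33 282] [300.3475 232.8936] [0.5259 0.0379 0.04  ]
[419 228  27  29 302] [433.4503 240.6126] [ 0.5075 -0.2797  0.04  ]
[459 228  28  30 312] [472.2532 240.4583] [ 0.5079 -0.3716  0.04  ]
hub (array([ 0.5543, -0.0496,  0.0641]), [np.float64(0.00010569751441632539), np.float64(0.00010569751441638398)])
vert body (array([ 0.5828, -0.1377,  0.0437]), [np.float64(0.0010449599601009736), np.float64(0.0010449599601009732)])
long (array([0.5231, 0.0365, 0.0426]), [np.float64(0.0003294556936103684), np.float64(0.00032945569361042217)])
tray [[0.5751661693334323, -0.2346482710275651], [0.5750101763063952, -0.42719532110494585], [0.3591356053822209, -0.42340081207531616], [0.35854750538368496, -0.2312040524396348]] [ 0.467  -0.3291  0.03  ]
box [[0.6203451357906092, 0.4095301292622669], [0.6347175765743295, 0.25273940784261306], [0.4414770503630176, 0.22990095790647125], [0.4226062283244241, 0.380295138114056]] [0.5298 0.3181 0.06  ]
```

View pics/c1.png

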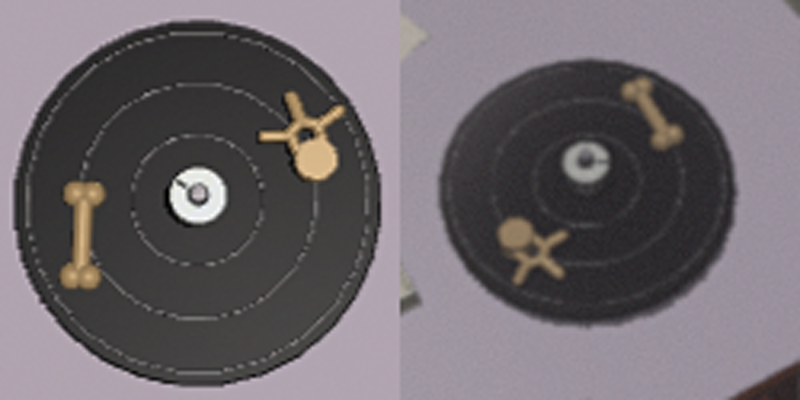

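Run:
```python
from h import *
T=camT('top');print(atz(T,374,210,.052)); print(go([.579,-.139,.20],-1.246))
```

```text
[ 0.5796 -0.1383  0.052 ]
(array([ 0.0313, -0.5971,  0.5904]), array([2.451 , 0.0022, 0.0009]))
```

{"op": "jog_arm", "data": {
  "rows": [
    [0, -0.15, 0.15, 0.6, 0, 0, 100],
    [0, -0.15, 0.15, 0.6, 0, 0, 100],
    [0, -0.15, 0.15, 0.6, 0, 0, 100],
    [0, -0.3, 0.3, 1.2, 0, 0, 100],
    [0, -0.3, 0.3, 1.2, 0, 0, 100],
    [0, -0.3, 0.3, 1.2, 0, 0, 100],
    [0, -0.3, 0.3, 1.2, 0, 0, 100],
    [0, -0.45, 0.45, 1.8, 0, 0, 100],
    [0, -0.45, 0.45, 1.8, 0, 0, 100],
    [0, -0.45, 0.45, 1.8, 0, 0, 100],
    [0, -0.45, 0.45, 1.8, 0, 0, 100],
    [0.03, -0.597, 0.59, 2.451, 0, 0, 80],
    [0.03, -0.597, 0.59, 2.451, 0, 0, 70],
    [0.03, -0.597, 0.59, 2.451, 0, 0, 70],
    [0.03, -0.597, 0.59, 2.451, 0, 0, 70],
    [0.03, -0.597, 0.59, 2.451, 0, 0, 70],
    [0.03, -0.597, 0.59, 2.451, 0, 0, 70],
    [0.03, -0.597, 0.59, 2.451, 0, 0, 70],
    [0.03, -0.597, 0.59, 2.451, 0, 0, 70],
    [0.03, -0.597, 0.59, 2.451, 0, 0, 70]
  ]
}}

```text
time: 2.15
tool_pos: [0.5781, -0.138, 0.2009]
tcp_rot: [2.043, 0.335, -2.047]
wrist_force: [0.4, 0.6, 0.5]
width: 0.703
```

Run:
```python
from h import *
import json
s=monitor.read_state();cv2.imwrite('pics/w1.png',imaging.read_camera('wrist'))
json.dump({k:(np.array(v).tolist()) for k,v in s.items()},open('s1.json','w'))
print(s['time'],s['tool_pos'],s['q'],np.linalg.norm(s['joint_vel']),s['width'])
print(go([.579,-.139,.20],-1.246))
```

```text
2.15 [ 0.5781 -0.138   0.2009] [-0.2754  0.1345  1.8148 -0.0015  1.1936  0.9705] 0.020544677765085992 0.7031906460746937
(array([ 0.0012,  0.0016, -0.0004]), array([ 0.0014,  0.0014, -0.0007]))
```

View pics/w1.png

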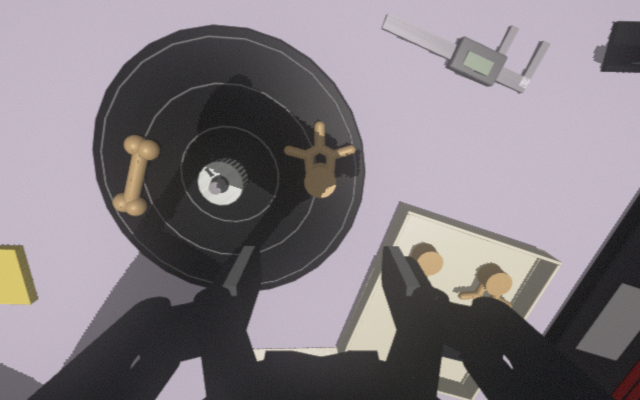

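Run:
```python
from h import *
import json
s=json.load(open('s1.json'));W=camT('wrist',s);T=camT('top')
w=cv2.imread('pics/w1.png');t=cv2.imread('pics/top0.png')
for nm,I,C in(('w',w,W),('t',t,T)):
  for i,st,c,m in bones(I):
    if st[4]<3000:
      pts=np.argwhere(m)[:,::-1].astype(float);X=np.array([atz(C,*p,.041)[:2] for p in pts])
      d=np.linalg.svd(X-X.mean(0),full_matrices=0)[2][0];pr=(X-X.mean(0))@d
      print(nm,st,c,X.mean(0),'ang',np.degrees(np.arctan2(d[1],d[0])),'len',np.ptp(pr),'mid',X.mean(0)+d*(pr.max()+pr.min())/2)
print('body tri',tri([ray(W,320.5,182),ray(T,374,210)]),atz(W,320.5,182,.052))
a,b,sp=[atz(W,*p,.043) for p in((288,151),(353,151),(320,127))]
print('wing',np.degrees(np.arctan2(*(b-a)[1::-1])),np.linalg.norm(b-a),'wingmid',(a+b)/2,'spine',sp)
c=atz(W,320.5,182,.052);print('spine ang',np.degrees(np.arctan2(*(c-sp)[1::-1])),np.linalg.norm((c-sp)[:2]))
print('hub',tri([ray(W,221,183),ray(T,337,220)]),'mark ang top', )
for q in((177,184),(199.5,195.5)): print(atz(T,275+q[0]/3.2,160+q[1]/3.2,.064))
```

```text
w [ 285  121   71   77 1866] [319.955  163.3644] [ 0.5946 -0.133 ] ang -161.14827550123707 len 0.0750500674114542 mid [ 0.5977 -0.1319]
w [ 112  135   47   81 1840] [135.0652 174.7103] [0.5248 0.0374] ang 177.5016436353186 len 0.0832233428318773 mid [0.5229 0.0374]
w [412 244  31  33 664] [427.6657 259.1461] [ 0.5326 -0.2771] ang -126.19421934207173 len 0.040047999145203114 mid [ 0.5329 -0.2768]
w [ 459  264   53   44 1079] [490.4032 283.9398] [ 0.5267 -0.3562] ang -66.68871272645049 len 0.06015170139543881 mid [ 0.5251 -0.3524]
t [356 189  27  28 317] [371.1956 203.388 ] [ 0.5973 -0.1329] ang -159.5949799434106 len 0.07076389903114141 mid [ 0.6006 -0.1316]
t [163 200  34  18 264] [179.3523 208.5152] [0.5852 0.3327] ang -76.66946197036323 len 0.0799186353600231 mid [0.5853 0.3323]
t [294 217  14  33 282] [300.3475 232.8936] [0.5259 0.0379] ang 177.84921513843034 len 0.0779148864279331 mid [0.5257 0.0379]
t [419 228  27  29 302] [433.4503 240.6126] [ 0.5074 -0.2795] ang 161.6500483395002 len 0.07065060387727914 mid [ 0.5039 -0.2783]
t [459 228  28  30 312] [472.2532 240.4583] [ 0.5078 -0.3713] ang 179.13787034452528 len 0.06898519749040935 mid [ 0.5032 -0.3713]
body tri (array([ 0.5797, -0.1385,  0.0513]), [np.float64(9.00694505436881e-05), np.float64(9.006945054369855e-05)]) [ 0.5799 -0.1385  0.052 ]
wing -71.33540613094365 0.06268537639050134 wingmid [ 0.6069 -0.1294  0.043 ] spine [ 0.6282 -0.1217  0.043 ]
spine ang -160.820382950963 0.051139753372440935
hub (array([ 0.5536, -0.0504,  0.0662]), [np.float64(0.0008547853957890045), np.float64(0.0008547853957890556)]) mark ang top
[ 0.5602 -0.0339  0.064 ]
[ 0.5516 -0.0505  0.064 ]
```

{"op": "jog_arm", "data": {
  "rows": [
    [0.05, 0.0006, 0.0022, 0, 0, 0, 70],
    [0.1, 0.0006, 0.0022, 0, 0, 0, 70],
    [0.13, 0.0006, 0.0022, 0, 0, 0, 70],
    [0.15, 0.0006, 0.0022, 0, 0, 0, 65],
    [0.163, 0.0006, 0.0022, 0, 0, 0, 65],
    [0.169, 0.0006, 0.0022, 0, 0, 0, 65],
    [0.169, 0.0006, 0.0022, 0, 0, 0, 65],
    [0.169, 0.0006, 0.0022, 0, 0, 0, 50],
    [0.169, 0.0006, 0.0022, 0, 0, 0, 30],
    [0.169, 0.0006, 0.0022, 0, 0, 0, 20],
    [0.169, 0.0006, 0.0022, 0, 0, 0, 20],
    [0.169, 0.0006, 0.0022, 0, 0, 0, 20],
    [0.169, 0.0006, 0.0022, 0, 0, 0, 20],
    [0.169, 0.0006, 0.0022, 0, 0, 0, 20]
  ],
  "force": 40
}}

```text
time: 3.6
tool_pos: [0.5776, -0.1395, 0.0341]
tcp_rot: [2.046, 0.334, -2.042]
wrist_force: [-1.3, 0.8, 7.0]
width: 0.334
```

{"op": "jog_arm", "data": {
  "rows": [
    [-0.01, 0, 0, 0, 0, 0, 20],
    [-0.03, 0, 0, 0, 0, 0, 20],
    [-0.06, 0, 0, 0, 0, 0, 20],
    [-0.09, 0, 0, 0, 0, 0, 20],
    [-0.11, 0, 0, 0, 0, 0, 20],
    [-0.12, 0, 0, 0, 0, 0, 20],
    [-0.12, 0, 0, 0, 0, 0, 20]
  ]
}}

```text
time: 4.3
tool_pos: [0.5785, -0.1397, 0.1562]
tcp_rot: [2.049, 0.332, -2.038]
wrist_force: [0.3, 0.0, -0.9]
width: 0.338
```

Run:
```python
from h import *
s=monitor.read_state();cv2.imwrite('pics/w2.png',imaging.read_camera('wrist')[::1]);print(s['wrist_force'],s['width'],s['tool_pos'])
print(go([.392,-.329,.12],-np.pi/2,s),go([.392,-.329,.009],-np.pi/2,s))
T=camT('top')
print(atz(T,433,257,.016),atz(T,472,258,.016))
# tray walls segmentation check
S=camT('scene')
for X in([.575,-.235,.03],[.359,-.424,.03],[.359,-.232,.03],[.62,.41,.06],[.4226,.3803,.06]): print(proj(S,X))
```

```text
[ 0.3468  0.0085 -0.8876] 0.3383731090357234 [ 0.5785 -0.1397  0.1562]
(array([0.0357, 0.1195, 0.2374]), array([ 0.3258, -0.0051, -0.0038])) (array([0.1467, 0.119 , 0.2379]), array([ 0.3258, -0.0051, -0.0038]))
[ 0.4697 -0.2823  0.016 ] [ 0.4674 -0.376   0.016 ]
[250.4732 224.1145]
[161.4395 196.287 ]
[220.8408 169.2015]
[441.2239 138.4155]
[397.2628 100.508 ]
```

View pics/w2.png

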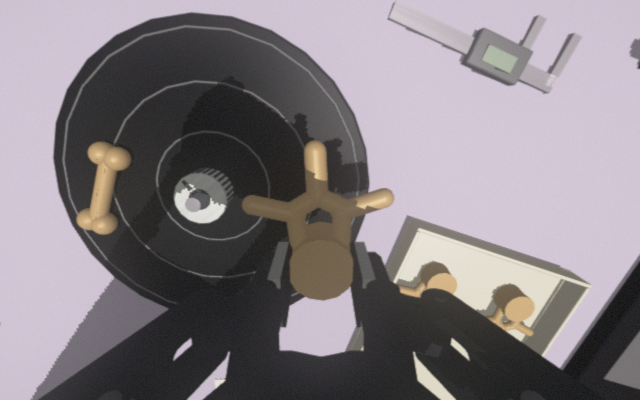

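{"op": "jog_arm", "data": {
  "rows": [
    [0.0, 0.02, 0.04, 0.06, 0, 0, 20],
    [0.0, 0.04, 0.08, 0.12, 0, 0, 20],
    [0.0, 0.06, 0.12, 0.18, 0, 0, 20],
    [0.01, 0.08, 0.16, 0.24, -0.003, -0.002, 20],
    [0.02, 0.1, 0.2, 0.3, -0.005, -0.004, 20],
    [0.03, 0.115, 0.23, 0.326, -0.005, -0.004, 20],
    [0.035, 0.119, 0.238, 0.326, -0.005, -0.004, 20],
    [0.06, 0.119, 0.239, 0.326, -0.005, -0.004, 20],
    [0.085, 0.119, 0.239, 0.326, -0.005, -0.004, 20],
    [0.105, 0.119, 0.239, 0.326, -0.005, -0.004, 20],
    [0.12, 0.119, 0.239, 0.326, -0.005, -0.004, 20],
    [0.13, 0.119, 0.239, 0.326, -0.005, -0.004, 20],
    [0.135, 0.119, 0.239, 0.326, -0.005, -0.004, 20],
    [0.135, 0.119, 0.239, 0.326, -0.005, -0.004, 20],
    [0.135, 0.119, 0.239, 0.326, -0.005, -0.004, 20]
  ]
}}

```text
time: 5.85
tool_pos: [0.3901, -0.3291, 0.0198]
tcp_rot: [-2.219, -0.001, 2.223]
wrist_force: [-0.8, -0.9, 0.2]
width: 0.331
```

{"op": "jog_arm", "data": {
  "rows": [
    [0.005, 0, 0, 0, 0, 0, 20],
    [0.009, 0, 0, 0, 0, 0, 20],
    [0.011, 0, 0, 0, 0, 0, 20],
    [0.0115, 0, 0, 0, 0, 0, 20],
    [0.0115, 0, 0, 0, 0, 0, 20]
  ]
}}

```text
time: 6.35
tool_pos: [0.39, -0.3291, 0.0083]
tcp_rot: [-2.219, -0.001, 2.223]
wrist_force: [0.1, 0.5, -0.6]
width: 0.335
```

{"op": "jog_arm", "data": {
  "rows": [
    [0.001, 0, 0, 0, 0, 0, 20],
    [0.001, 0, 0, 0, 0, 0, 20]
  ]
}}

```text
time: 6.55
tool_pos: [0.3901, -0.3293, 0.0081]
tcp_rot: [-2.219, -0.001, 2.223]
wrist_force: [-1.6, 1.4, 6.1]
width: 0.331
```

{"op": "jog_arm", "data": {
  "rows": [
    [0, 0, 0, 0, 0, 0, 40],
    [0, 0, 0, 0, 0, 0, 50],
    [0, 0, 0, 0, 0, 0, 65],
    [0, 0, 0, 0, 0, 0, 65],
    [-0.002, 0, 0, 0, 0, 0, 65],
    [-0.03, 0, 0, 0, 0, 0, 65],
    [-0.07, 0, 0, 0, 0, 0, 65],
    [-0.12, 0, 0, 0, 0, 0, 65],
    [-0.17, 0, 0, 0, 0, 0, 65],
    [-0.19, 0, 0, 0, 0, 0, 65],
    [-0.19, 0, 0, 0, 0, 0, 65]
  ]
}}

```text
time: 7.65
tool_pos: [0.3929, -0.3315, 0.2033]
tcp_rot: [2.224, -0.006, -2.213]
wrist_force: [0.3, -0.4, 0.2]
width: 0.654
```

Run:
```python
from h import *
s=monitor.read_state();cv2.imwrite('pics/w3.png',imaging.read_camera('wrist'));print(s['time'],s['tool_pos'],s['width'])
print(go([.524,.0376,.20],np.radians(90),s),go([.524,.0376,.20],np.radians(-92),s))
```

```text
7.65 [ 0.3929 -0.3315  0.2033] 0.6539271417147483
(array([ 0.0018, -0.3691, -0.1311]), array([-3.1415,  0.0093, -0.0078])) (array([ 0.0018, -0.3691, -0.1311]), array([ 0.035 , -0.0051, -0.0058]))
```

View pics/w3.png

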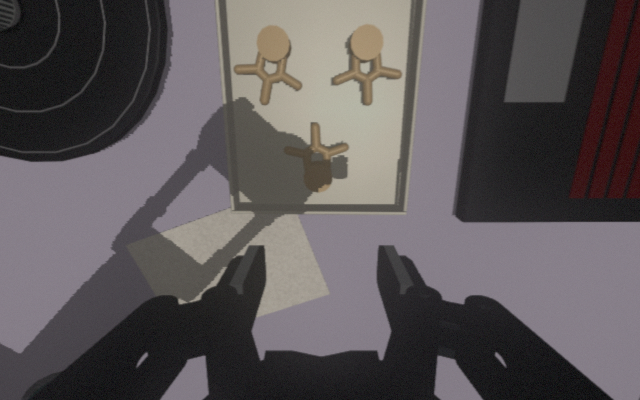

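{"op": "jog_arm", "data": {
  "rows": [
    [0, -0.04, -0.015, 0, 0, 0, 50],
    [0, -0.09, -0.03, 0, 0, 0, 50],
    [0, -0.14, -0.05, 0.04, 0, 0, 50],
    [0, -0.19, -0.07, 0.04, 0, 0, 50],
    [0, -0.24, -0.085, 0.04, 0, 0, 50],
    [0, -0.29, -0.1, 0.04, 0, 0, 50],
    [0, -0.34, -0.12, 0.04, 0, 0, 50],
    [0.002, -0.369, -0.131, 0.04, -0.005, -0.006, 50],
    [0.05, -0.369, -0.131, 0.04, -0.005, -0.006, 50],
    [0.07, -0.369, -0.131, 0.04, -0.005, -0.006, 50],
    [0.07, -0.369, -0.131, 0.04, -0.005, -0.006, 50],
    [0.07, -0.369, -0.131, 0.04, -0.005, -0.006, 50]
  ]
}}

```text
time: 8.9
tool_pos: [0.5212, 0.0385, 0.1278]
tcp_rot: [-2.191, 0.04, 2.208]
wrist_force: [-0.0, -0.1, 0.5]
width: 0.503
```

Run:
```python
from h import *
s=monitor.read_state();im=imaging.read_camera('wrist');cv2.imwrite('pics/w4.png',im);print(s['time'],s['tool_pos'],s['width'])
W=camT('wrist',s)
for i,st,c,m in bones(im,300):
    pts=np.argwhere(m)[:,::-1].astype(float);X=np.array([atz(W,*p,.041)[:2] for p in pts])
    d=np.linalg.svd(X-X.mean(0),full_matrices=0)[2][0];pr=(X-X.mean(0))@d
    print(st,X.mean(0),'ang',np.degrees(np.arctan2(d[1],d[0])),'len',np.ptp(pr),'mid',X.mean(0)+d*(pr.max()+pr.min())/2)
    if abs(X.mean(0)[0]-.524)<.03:
        mid=X.mean(0)+d*(pr.max()+pr.min())/2; print(go([*mid,.032],np.radians(-92.3),s))
```

```text
8.9 [0.5212 0.0385 0.1278] 0.5032434643236092
[ 300  148   43  102 2647] [0.5256 0.0371] ang 177.59855598838473 len 0.0819988902431366 mid [0.5233 0.0372]
(array([ 0.0958,  0.0015, -0.0029]), array([0.0001, 0.0075, 0.003 ]))
```

View pics/w4.png

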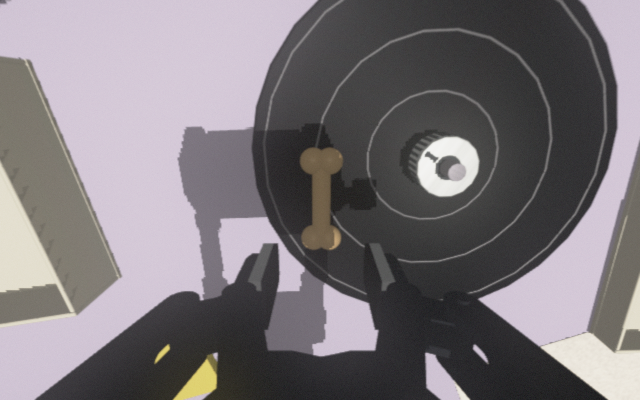

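{"op": "jog_arm", "data": {
  "rows": [
    [0.04, 0.0015, -0.003, 0, 0.007, 0.003, 50],
    [0.07, 0.0015, -0.003, 0, 0.007, 0.003, 50],
    [0.085, 0.0015, -0.003, 0, 0.007, 0.003, 50],
    [0.093, 0.0015, -0.003, 0, 0.007, 0.003, 50],
    [0.096, 0.0015, -0.003, 0, 0.007, 0.003, 50],
    [0.096, 0.0015, -0.003, 0, 0.007, 0.003, 35],
    [0.096, 0.0015, -0.003, 0, 0.007, 0.003, 20],
    [0.096, 0.0015, -0.003, 0, 0.007, 0.003, 5],
    [0.096, 0.0015, -0.003, 0, 0.007, 0.003, 3],
    [0.096, 0.0015, -0.003, 0, 0.007, 0.003, 3],
    [0.096, 0.0015, -0.003, 0, 0.007, 0.003, 3],
    [0.096, 0.0015, -0.003, 0, 0.007, 0.003, 3]
  ],
  "force": 40
}}

```text
time: 10.15
tool_pos: [0.5265, 0.037, 0.0348]
tcp_rot: [-2.207, 0.044, 2.195]
wrist_force: [-0.1, -0.9, 5.5]
width: 0.142
```

{"op": "jog_arm", "data": {
  "rows": [
    [-0.005, 0, 0, 0, 0, 0, 3],
    [-0.02, 0, 0, 0, 0, 0, 3],
    [-0.05, 0, 0, 0, 0, 0, 3],
    [-0.08, 0, 0, 0, 0, 0, 3],
    [-0.11, 0, 0, 0, 0, 0, 3],
    [-0.13, 0, 0, 0, 0, 0, 3],
    [-0.13, 0, 0, 0, 0, 0, 3]
  ]
}}

```text
time: 10.85
tool_pos: [0.5286, 0.0371, 0.1697]
tcp_rot: [-2.216, 0.044, 2.186]
wrist_force: [-0.0, -0.6, -0.2]
width: 0.145
```

Run:
```python
from h import *
s=monitor.read_state();im=imaging.read_camera('wrist');cv2.imwrite('pics/w5.png',im);print(s['time'],s['tool_pos'],s['width'],s['wrist_force'])
print(go([.480,.311,.15],np.radians(7.6),s))
```

```text
10.85 [0.5286 0.0371 0.1697] 0.14468477954262005 [-0.0125 -0.6475 -0.1631]
(array([ 0.0191, -0.2717,  0.0598]), array([-1.7435, -0.0108, -0.0113]))
```

View pics/w5.png

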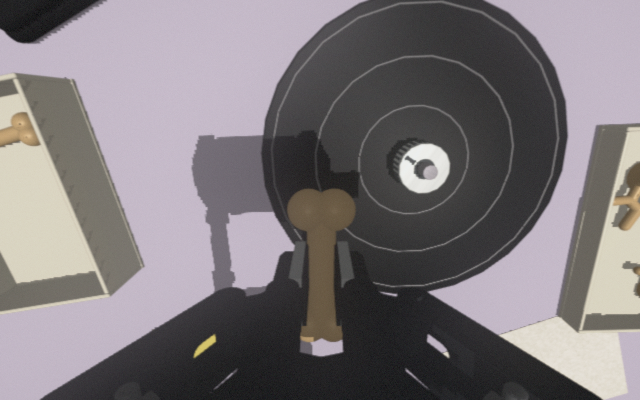

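{"op": "jog_arm", "data": {
  "rows": [
    [0, -0.02, 0.004, -0.12, 0, 0, 3],
    [0, -0.04, 0.008, -0.25, 0, 0, 3],
    [0, -0.06, 0.012, -0.38, 0, 0, 3],
    [0, -0.08, 0.016, -0.51, 0, 0, 3],
    [0, -0.1, 0.02, -0.64, 0, 0, 3],
    [0, -0.12, 0.026, -0.77, 0, 0, 3],
    [0, -0.14, 0.03, -0.9, 0, 0, 3],
    [0, -0.16, 0.035, -1.03, 0, 0, 3],
    [0.005, -0.18, 0.04, -1.16, 0, 0, 3],
    [0.01, -0.2, 0.045, -1.29, 0, 0, 3],
    [0.015, -0.22, 0.05, -1.42, 0, 0, 3],
    [0.019, -0.24, 0.055, -1.55, -0.01, -0.01, 3],
    [0.019, -0.26, 0.058, -1.68, -0.01, -0.011, 3],
    [0.019, -0.272, 0.06, -1.744, -0.011, -0.011, 3],
    [0.019, -0.272, 0.06, -1.744, -0.011, -0.011, 3],
    [0.019, -0.272, 0.06, -1.744, -0.011, -0.011, 3]
  ]
}}

```text
time: 12.5
tool_pos: [0.4774, 0.3106, 0.1465]
tcp_rot: [1.107, 1.272, -1.116]
wrist_force: [0.3, -0.1, -0.8]
width: 0.145
```

Run:
```python
from h import *
s=monitor.read_state();im=imaging.read_camera('wrist');cv2.imwrite('pics/w6.png',im);print(s['time'],s['tool_pos'],s['width'],s['wrist_force'])
print(go([.480,.311,.010],np.radians(7.6),s))
W=camT('wrist',s);c,sn=np.cos(np.radians(7.6)),np.sin(np.radians(7.6))
for a,b in((-.1,-.075),(-.1,.075),(.1,-.075),(.1,.075)): print(proj(W,[.5298+a*c-b*sn,.3181+a*sn+b*c,.06]))
```

```text
12.5 [0.4774 0.3106 0.1465] 0.14456511318966359 [ 0.3109 -0.1242 -0.8252]
(array([ 0.1365,  0.0034, -0.0002]), array([-0.0005,  0.0014,  0.0059]))
[265.7348 286.0144]
[254.3994  99.954 ]
[503.0488 286.8504]
[540.6148  99.947 ]
```

View pics/w6.png

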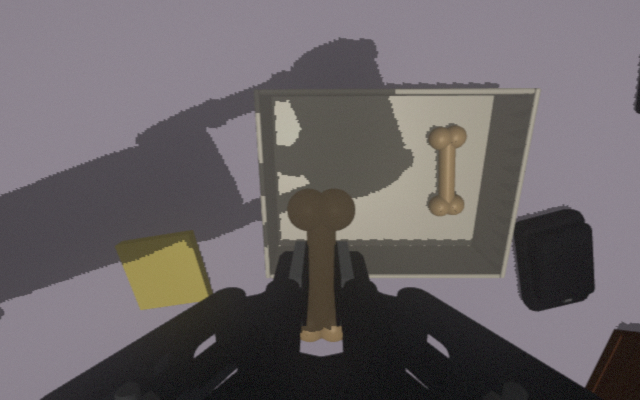

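{"op": "jog_arm", "data": {
  "rows": [
    [0.01, 0.004, -0.006, 0, 0.001, 0.006, 3],
    [0.035, 0.004, -0.006, 0, 0.001, 0.006, 3],
    [0.06, 0.004, -0.006, 0, 0.001, 0.006, 3],
    [0.085, 0.004, -0.006, 0, 0.001, 0.006, 3],
    [0.105, 0.004, -0.006, 0, 0.001, 0.006, 3],
    [0.12, 0.004, -0.006, 0, 0.001, 0.006, 3],
    [0.13, 0.004, -0.006, 0, 0.001, 0.006, 3],
    [0.135, 0.004, -0.006, 0, 0.001, 0.006, 3],
    [0.136, 0.004, -0.006, 0, 0.001, 0.006, 3],
    [0.136, 0.004, -0.006, 0, 0.001, 0.006, 3]
  ]
}}

```text
time: 13.55
tool_pos: [0.4808, 0.317, 0.0114]
tcp_rot: [1.113, 1.268, -1.11]
wrist_force: [0.7, -0.0, -0.3]
width: 0.139
```

{"op": "jog_arm", "data": {
  "rows": [
    [0.001, 0, 0, 0, 0, 0, 3],
    [0.002, 0, 0, 0, 0, 0, 3],
    [0.0028, 0, 0, 0, 0, 0, 3],
    [0.0028, 0, 0, 0, 0, 0, 3]
  ]
}}

```text
time: 13.95
tool_pos: [0.4811, 0.3172, 0.009]
tcp_rot: [1.114, 1.267, -1.109]
wrist_force: [-0.3, 0.6, 0.9]
width: 0.145
```

{"op": "jog_arm", "data": {
  "rows": [
    [0.001, 0, 0, 0, 0, 0, 3],
    [0.0015, 0, 0, 0, 0, 0, 3],
    [0.0015, 0, 0, 0, 0, 0, 3]
  ]
}}

```text
time: 14.25
tool_pos: [0.4812, 0.3172, 0.0088]
tcp_rot: [1.113, 1.267, -1.11]
wrist_force: [-2.7, -2.5, 10.1]
width: 0.142
```

{"op": "jog_arm", "data": {
  "rows": [
    [0, 0, 0, 0, 0, 0, 20],
    [0, 0, 0, 0, 0, 0, 30],
    [0, 0, 0, 0, 0, 0, 40],
    [-0.002, 0, 0, 0, 0, 0, 40],
    [-0.015, 0, 0, 0, 0, 0, 40],
    [-0.05, 0, 0, 0, 0, 0, 40],
    [-0.1, 0, 0, 0, 0, 0, 40],
    [-0.15, 0, 0, 0, 0, 0, 40],
    [-0.19, 0, 0, 0, 0, 0, 50],
    [-0.19, 0, 0, 0, 0, 0, 60]
  ]
}}

```text
time: 15.25
tool_pos: [0.4843, 0.3194, 0.2077]
tcp_rot: [1.123, 1.263, -1.098]
wrist_force: [0.9, 1.0, 0.3]
width: 0.601
```

Run:
```python
from h import *
s=monitor.read_state();im=imaging.read_camera('wrist');cv2.imwrite('pics/w7.png',im);print(s['time'],s['tool_pos'],s['width'],s['q'])
W=camT('wrist',s)
for i,st,c,m in bones(im,200):print(st,c,atz(W,*c,.014))
for y in(-100,80): print(go([.5536,-.0504,.16],np.radians(y),s))
```

```text
15.25 [0.4843 0.3194 0.2077] 0.6011673995642192 [ 0.5403  0.0915  1.8497 -0.0002  1.1846  0.4085]
[ 398  130   29   74 1297] [412.3655 166.1087] [0.5858 0.3409 0.014 ]
[302 187  27  28 482] [315.2427 202.9357] [0.4852 0.2851 0.014 ]
(array([0.0457, 0.0194, 0.376 ]), array([ 1.8771, -0.0179, -0.0043]))
(array([0.0457, 0.0194, 0.376 ]), array([-1.2644,  0.004 , -0.0165]))
```

{"op": "jog_arm", "data": {
  "rows": [
    [0, 0, 0.04, 0, 0, 0, 75],
    [0, 0.005, 0.09, 0, 0, 0, 75],
    [0, 0.01, 0.14, 0, 0, 0, 75],
    [0, 0.015, 0.19, 0, 0, 0, 75],
    [0, 0.019, 0.24, 0, 0, 0, 75],
    [0.01, 0.019, 0.29, 0, 0, 0, 75],
    [0.03, 0.019, 0.34, 0, 0, 0, 75],
    [0.045, 0.019, 0.376, 0, 0, 0, 75],
    [0.045, 0.019, 0.376, 0, 0, 0, 75],
    [0.045, 0.019, 0.376, 0, 0, 0, 75]
  ]
}}

```text
time: 16.3
tool_pos: [0.5493, -0.0521, 0.1556]
tcp_rot: [1.12, 1.269, -1.107]
wrist_force: [-0.2, -0.8, -0.3]
width: 0.749
```

```bash
cat >> h.py <<'E'
def nut(im,C,z):
    s,c0=C; g=cv2.cvtColor(im,cv2.COLOR_BGR2HSV); m=cv2.inRange(g,(0,0,150),(180,40,255))
    u=proj(C,[.554,-.050,z]); n,l,st,cc=cv2.connectedComponentsWithStats(m)
    k=[i for i in range(1,n) if 60<st[i][4]<6000]; 
    if not k: return None
    i=min(k,key=lambda i:np.hypot(*(cc[i]-u))); cn,_=cv2.findContours((l==i).astype('uint8'),0,2)
    h=cv2.convexHull(np.vstack(cn)); e=cv2.fitEllipse(h); return u,e,st[i]
E
python3 - <<'E'
from h import *
s=monitor.read_state();im=imaging.read_camera('wrist');cv2.imwrite('pics/w8.png',im);print(s['time'],s['tool_pos'],s['width'],np.abs(s['joint_vel']).max())
W=camT('wrist',s);r=nut(im,W,.0635);print(r);print(atz(W,*r[1][0],.0635))
t=imaging.read_camera('top');cv2.imwrite('pics/top2.png',t);T=camT('top')
for i,st,c,m in bones(t):
    if st[4]<800: print(st,c,atz(T,*c,.014))
a=cv2.imread('pics/w7.png')[60:300,220:560];b=im[60:300,150:490]
cv2.imwrite('pics/c2.png',cv2.resize(np.hstack([a,b]),(800,282)))
print(go([.5536,-.0504,.16],2.3,s))
E
```

```text
16.3 [ 0.5493 -0.0521  0.1556] 0.7486755010211421 0.04046760387752662
(array([326.3565, 199.2363]), ((325.2895812988281, 323.4014587402344), (81.84561157226562, 165.01724243164062), 98.03490447998047), array([ 242,  302,  159,   60, 4642], dtype=int32))
[ 0.5687 -0.1659  0.0635]
[240  70  36   2  46] [255.3261  70.7174] [0.948  0.1583 0.014 ]
[240 107  59   1  59] [269. 107.] [0.8502 0.1214 0.014 ]
[163 200  34  18 268] [179.5    208.5112] [0.589  0.3401 0.014 ]
[418 228  28  29 304] [433.2862 240.7632] [ 0.5091 -0.2847  0.014 ]
[459 228  28  30 315] [472.2698 240.6571] [ 0.5094 -0.379   0.014 ]
[172 243  34  16 278] [188.4856 250.7698] [0.4843 0.3136 0.014 ]
[439 265  29  30 317] [453.2303 280.9685] [ 0.4125 -0.3293  0.014 ]
(array([-0.0043,  0.0045, -0.0011]), array([-2.1708,  0.0022, -0.0094]))
```

View pics/c2.png

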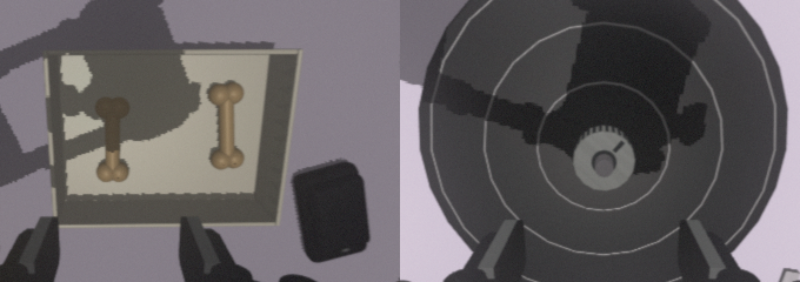

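{"op": "jog_arm", "data": {
  "rows": [
    [0, 0, 0, -0.15, 0, 0, 75],
    [0, 0, 0, -0.3, 0, 0, 75],
    [0, 0, 0, -0.45, 0, 0, 75],
    [0, 0, 0, -0.6, 0, 0, 75],
    [0, 0, 0, -0.75, 0, 0, 75],
    [0, 0, 0, -0.9, 0, 0, 75],
    [0, 0, 0, -1.05, 0, 0, 75],
    [0, 0, 0, -1.2, 0, 0, 75],
    [0, 0, 0, -1.35, 0, 0, 75],
    [0, 0, 0, -1.5, 0, 0, 75],
    [0, 0, 0, -1.65, 0, 0, 75],
    [0, 0, 0, -1.8, 0, 0, 75],
    [-0.002, 0.003, 0, -1.95, 0, 0, 75],
    [-0.004, 0.0045, -0.001, -2.1, 0.002, -0.009, 75],
    [-0.004, 0.0045, -0.001, -2.17, 0.002, -0.009, 75],
    [-0.004, 0.0045, -0.001, -2.17, 0.002, -0.009, 75],
    [-0.004, 0.0045, -0.001, -2.17, 0.002, -0.009, 75]
  ]
}}

```text
time: 18.1
tool_pos: [0.555, -0.0477, 0.1618]
tcp_rot: [-0.573, 1.49, 0.571]
wrist_force: [1.1, 1.0, -0.6]
width: 0.748
```

Run:
```python
from h import *
s=monitor.read_state();im=imaging.read_camera('wrist');cv2.imwrite('pics/w9.png',im);print(s['time'],s['tool_pos'],s['tcp_rot'],s['q'],np.abs(s['joint_vel']).max(),s['torque'])
s8={'tool_pos':[ 0.5493,-0.0521,0.1556],'tcp_rot':[1.12,1.269,-1.107]}
out=[];rs=[]
for f,ss in(('w8',s8),('w9',s)):
    im=cv2.imread(f'pics/{f}.png');W=camT('wrist',ss);u=proj(W,[.5538,-.05,.0637]).astype(int)
    x0,y0=u-45;g=im[y0:y0+90,x0:x0+90]; out.append(cv2.resize(g,(400,400)))
    for thr in(70,85,100,120):
        m=(g.min(2)>thr).astype('uint8');n,l,st,cc=cv2.connectedComponentsWithStats(m)
        i=1+np.argmax([st[k][4]*(np.hypot(*(cc[k]-45))<15) for k in range(1,n)]) if n>1 else 0
        if i==0: continue
        cn,_=cv2.findContours((l==i).astype('uint8'),0,1);e=cv2.fitEllipse(cv2.convexHull(np.vstack(cn)))
        q=np.array(e[0])+[x0,y0];print(f,thr,st[i],e[1],q,atz(W,*q,.0637))
cv2.imwrite('pics/c3.png',np.hstack(out))
```

```text
18.1 [ 0.555  -0.0477  0.1618] [-0.5732  1.4901  0.5706] [-0.1308  0.094   1.9357  0.0005  1.1078 -2.4333] 0.012346554284847891 [ 0.0525 -0.011   0.0153]
w8 70 [   0   11   73   63 2539] (63.35493850708008, 73.40457153320312) [317.7314 198.4834] [ 0.5455 -0.0482  0.0637]
w8 85 [  15   11   53   56 1900] (51.49436569213867, 54.98879623413086) [322.8564 195.1165] [ 0.5491 -0.045   0.0637]
w8 100 [  16   15   51   51 1570] (50.57788848876953, 50.691497802734375) [322.9016 196.1475] [ 0.5492 -0.0458  0.0637]
w8 120 [34 17 16 12 48] (7.601362228393555, 17.56362533569336) [323.7938 178.0952] [ 0.548  -0.0313  0.0637]
w9 70 [  22    7   53   61 2137] (51.439308166503906, 57.50145721435547) [324.3759 190.8821] [ 0.5483 -0.0521  0.0637]
w9 85 [  23   13   52   54 1979] (51.53929138183594, 53.80830764770508) [324.725  191.9001] [ 0.5487 -0.0513  0.0637]
w9 100 [  23   13   52   54 1765] (50.68440628051758, 53.10577392578125) [324.6286 192.0137] [ 0.5489 -0.0513  0.0637]
w9 120 [  23   16   51   51 1458] (48.806636810302734, 50.17034149169922) [324.3594 193.3681] [ 0.5498 -0.0507  0.0637]
```

View pics/c3.png

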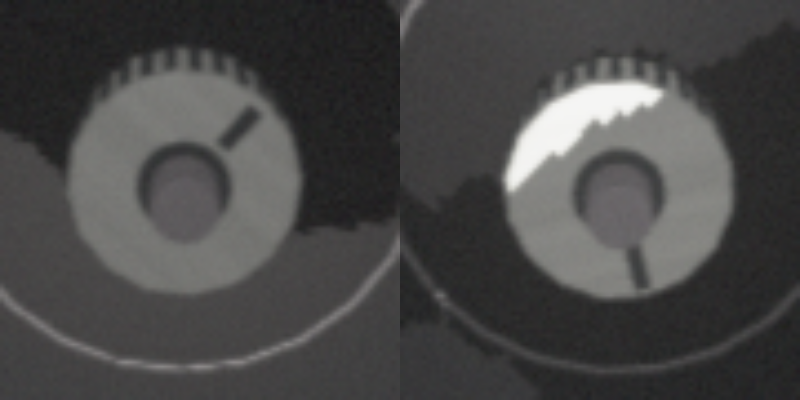

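Run:
```python
from h import *
import json
s8={'tool_pos':[ 0.5493,-0.0521,0.1556],'tcp_rot':[1.12,1.269,-1.107]}
s4={'tool_pos':[0.5212,0.0385,0.1278],'tcp_rot':[-2.191,0.04,2.208]}
s9=monitor.read_state();s1=json.load(open('s1.json'))
A=[];B=[]
for s,q,w in((s8,(322.9,196.3),1),(s9,(324.4,193.7),1),(s1,(221,183),.4)):
    W=camT('wrist',s);e=atz(W,*q,.0637);R=Ro.from_rotvec(s['tcp_rot']).as_matrix();print(e[:2],R[:2,1])
    A.append(w*np.hstack([np.eye(2),R[:2,1:]]));B.append(w*e[:2])
for k in(2,3):
    x,r,*_=np.linalg.lstsq(np.vstack(A[:k]),np.hstack(B[:k]),rcond=None);print(x,r)
T=camT('top');S=camT('scene')
t=cv2.imread('pics/top0.png');g=t[205:240,320:355].min(2);m=(g>150).astype('uint8');cn,_=cv2.findContours(m,0,1);h=cv2.convexHull(max(cn,key=cv2.contourArea));e=cv2.fitEllipse(h);q=np.array(e[0])+[320,205];print(e,q,atz(T,*q,.0637))
# turntable disk ellipse -> hub axis
m=(t.max(2)<110).astype('uint8');n,l,st,cc=cv2.connectedComponentsWithStats(m);i=l[260,337];cn,_=cv2.findContours((l==i).astype('uint8'),0,1);h=cv2.convexHull(max(cn,key=cv2.contourArea));e=cv2.fitEllipse(h);print(e,atz(T,*e[0],.03))
```

```text
[ 0.5493 -0.0459] [0.9916 0.1291]
[ 0.55   -0.0509] [-0.6679  0.7442]
[ 0.5523 -0.0477] [ 0.3198 -0.9475]
[ 0.5509 -0.0482 -0.0013 -0.0025] []
[ 0.5508 -0.0484 -0.0012 -0.0024] [0.]
((16.491914749145508, 15.603889465332031), (16.766172409057617, 17.224018096923828), 111.34007263183594) [336.4919 220.6039] [ 0.5528 -0.0485  0.0637]
((336.1383056640625, 223.22372436523438), (114.17485809326172, 114.93673706054688), 76.79682159423828) [ 0.5503 -0.0483  0.03  ]
```

Run:
```python
from h import *
s=monitor.read_state()
print(go([.551,-.0484,.036],2.3,s))
```

```text
(array([ 0.1257,  0.0028, -0.0036]), array([0.0022, 0.003 , 0.0029]))
```

{"op": "jog_arm", "data": {
  "rows": [
    [0.03, 0.0028, -0.0036, 0.002, 0.003, 0.003, 75],
    [0.07, 0.0028, -0.0036, 0.002, 0.003, 0.003, 75],
    [0.1, 0.0028, -0.0036, 0.002, 0.003, 0.003, 75],
    [0.115, 0.0028, -0.0036, 0.002, 0.003, 0.003, 75],
    [0.122, 0.0028, -0.0036, 0.002, 0.003, 0.003, 75],
    [0.1257, 0.0028, -0.0036, 0.002, 0.003, 0.003, 75],
    [0.1257, 0.0028, -0.0036, 0.002, 0.003, 0.003, 75],
    [0.1257, 0.0028, -0.0036, 0.002, 0.003, 0.003, 75]
  ],
  "force": 20
}}

```text
time: 18.95
tool_pos: [0.5524, -0.0486, 0.0375]
tcp_rot: [-0.571, 1.492, 0.569]
wrist_force: [0.6, -0.6, -0.1]
width: 0.75
```

Run:
```python
from h import *
s=monitor.read_state();cv2.imwrite('pics/w10.png',imaging.read_camera('wrist'))
print(s['tool_pos'],s['wrist_force'],s['torque'],s['width']);print(go([.551,-.0484,.036],2.3,s))
```

```text
[ 0.5524 -0.0486  0.0375] [ 0.6127 -0.6306 -0.1336] [0.033  0.0162 0.0282] 0.7497936441955948
(array([ 0.0015,  0.0011, -0.0009]), array([0.0001, 0.0018, 0.002 ]))
```

View pics/w10.png

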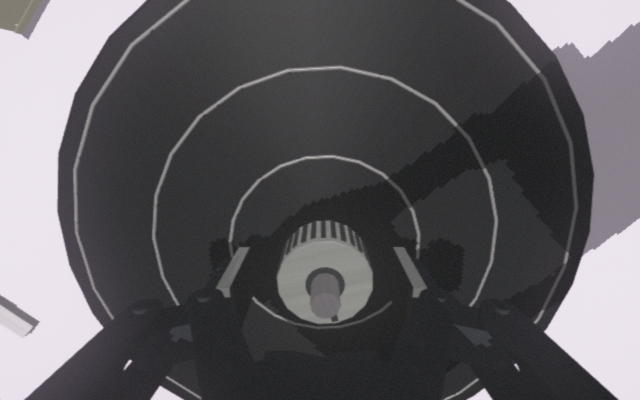

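{"op": "jog_arm", "data": {
  "rows": [
    [0.0015, 0.0013, -0.0009, 0, 0.002, 0.002, 65],
    [0.0015, 0.0013, -0.0009, 0, 0.002, 0.002, 55],
    [0.0015, 0.0013, -0.0009, 0, 0.002, 0.002, 45],
    [0.0015, 0.0013, -0.0009, 0, 0.002, 0.002, 35],
    [0.0015, 0.0013, -0.0009, 0, 0.002, 0.002, 30],
    [0.0015, 0.0013, -0.0009, 0, 0.002, 0.002, 30],
    [0.0015, 0.0013, -0.0009, 0, 0.002, 0.002, 30]
  ],
  "force": 20
}}

```text
time: 19.7
tool_pos: [0.5508, -0.0479, 0.0368]
tcp_rot: [-0.57, 1.495, 0.571]
wrist_force: [-2.8, 2.0, 6.2]
width: 0.485
```

Run:
```python
from h import *
s=monitor.read_state();R=Ro.from_rotvec(s['tcp_rot']).as_matrix()
print(s['tool_pos'],s['wrist_force'],R.T@s['wrist_force'],s['torque'],s['width'],s['q']);print(go([.551,-.0484,.036],2.3,s))
```

```text
[ 0.5508 -0.0479  0.0368] [-2.8139  2.0487  6.2201] [-6.2188  3.405  -0.733 ] [ 0.3454  0.3999 -0.02  ] 0.4853199317075702 [-0.132   0.2359  2.0332  0.0005  0.8727 -2.4321]
(array([ 0.0008, -0.0005, -0.0002]), array([-0.0001,  0.0001, -0.0004]))
```

{"op": "jog_arm", "data": {
  "rows": [
    [0, 0, 0, 0, 0, 0, 30],
    [0, 0, 0, 0, 0, 0, 30],
    [0, 0, 0, 0.1, 0, 0, 30],
    [0.0001, 0, 0, 0.2, 0, 0, 30],
    [0.0001, 0, 0, 0.3, 0, 0, 30],
    [0.0002, 0, 0, 0.4, 0, 0, 30],
    [0.0002, 0, 0, 0.5, 0, 0, 30],
    [0.0003, 0, 0, 0.6, 0, 0, 30],
    [0.0003, 0, 0, 0.7, 0, 0, 30],
    [0.0004, 0, 0, 0.8, 0, 0, 30],
    [0.0004, 0, 0, 0.9, 0, 0, 30],
    [0.0005, 0, 0, 1.0, 0, 0, 30],
    [0.0005, 0, 0, 1.1, 0, 0, 30],
    [0.0006, 0, 0, 1.2, 0, 0, 30],
    [0.0006, 0, 0, 1.3, 0, 0, 30],
    [0.0007, 0, 0, 1.4, 0, 0, 30],
    [0.0007, 0, 0, 1.5, 0, 0, 30],
    [0.0008, 0, 0, 1.6, 0, 0, 30],
    [0.0008, 0, 0, 1.7, 0, 0, 30],
    [0.0009, 0, 0, 1.8, 0, 0, 30]
  ],
  "force": 60
}}

```text
time: 21.7
tool_pos: [0.5508, -0.0481, 0.0362]
tcp_rot: [0.836, 1.404, -0.837]
wrist_force: [-2.7, -0.2, 3.7]
width: 0.469
```

```bash
cat > st.py <<'E'
from h import *
s=monitor.read_state();R=Ro.from_rotvec(s['tcp_rot']).as_matrix()
print(s['time'],s['tool_pos'],s['wrist_force'],s['torque'],s['width'],s['q'],'jt6',s['joint_torque'][5],'yaw',np.arctan2(R[1,1],R[0,1]),'tilt',R[:2,0])
E
python3 st.py
```

```text
21.7 [ 0.5508 -0.0481  0.0362] [-2.6528 -0.2049  3.7097] [-0.0107  0.2726  0.1671] 0.4691977783867017 [-0.1321  0.2369  2.0335 -0.0001  0.8716 -0.6283] jt6 -0.9082709066569805 yaw 0.4962884719093233 tilt [-0.0004 -0.0001]
```

{"op": "jog_arm", "data": {
  "rows": [
    [0.0001, 0, 0, 0.1, 0, 0, 30],
    [0.0001, 0, 0, 0.2, 0, 0, 30],
    [0.0002, 0, 0, 0.3, 0, 0, 30],
    [0.0002, 0, 0, 0.4, 0, 0, 30],
    [0.0003, 0, 0, 0.5, 0, 0, 30],
    [0.0003, 0, 0, 0.6, 0, 0, 30]
  ]
}}

```text
time: 22.3
tool_pos: [0.5506, -0.0482, 0.0359]
tcp_rot: [1.287, 1.157, -1.288]
wrist_force: [-2.0, 1.2, 1.9]
width: 0.474
```

```bash
python3 st.py
```

```text
22.3 [ 0.5506 -0.0482  0.0359] [-1.9958  1.2445  1.9308] [0.0431 0.2089 0.1102] 0.4743407437210193 [-0.1321  0.2372  2.0337 -0.0004  0.8714 -0.0245] jt6 -0.9070820175111294 yaw -0.10730871175096597 tilt [-0.0007 -0.0003]
```

{"op": "jog_arm", "data": {
  "rows": [
    [0.0001, 0, 0, 0.1, 0, 0, 30],
    [0.0001, 0, 0, 0.2, 0, 0, 30],
    [0.0002, 0, 0, 0.3, 0, 0, 30],
    [0.0002, 0, 0, 0.4, 0, 0, 30]
  ]
}}

```text
time: 22.7
tool_pos: [0.5504, -0.0486, 0.0358]
tcp_rot: [1.57, 0.924, -1.574]
wrist_force: [-2.1, 1.0, 3.2]
width: 0.473
```

```bash
python3 st.py
```

```text
22.7 [ 0.5504 -0.0486  0.0358] [-2.0827  0.9948  3.191 ] [0.1013 0.3286 0.4594] 0.47305204154555 [-0.132   0.2373  2.0339 -0.0023  0.8715  0.3766] jt6 0.35679029300808907 yaw -0.5071620720671813 tilt [-0.0013 -0.0016]
```

{"op": "jog_arm", "data": {
  "rows": [
    [0, 0, 0, 0.03, 0, 0, 30],
    [0, 0, 0, 0.06, 0, 0, 30]
  ]
}}

```text
time: 22.9
tool_pos: [0.5503, -0.0485, 0.0357]
tcp_rot: [1.611, 0.885, -1.615]
wrist_force: [-1.0, 1.9, 2.0]
width: 0.476
```

```bash
python3 st.py
```

```text
22.9 [ 0.5503 -0.0485  0.0357] [-1.0101  1.9121  1.9905] [0.2113 0.1719 1.0152] 0.4759248483384563 [-0.1317  0.2373  2.034  -0.0028  0.8716  0.4366] jt6 0.7430620305240154 yaw -0.5665240949607017 tilt [-0.0015 -0.002 ]
```

{"op": "jog_arm", "data": {
  "rows": [
    [0, 0, 0, -0.03, 0, 0, 30],
    [0, 0, 0, -0.06, 0, 0, 30]
  ]
}}

```text
time: 23.1
tool_pos: [0.5503, -0.0485, 0.0358]
tcp_rot: [1.569, 0.925, -1.573]
wrist_force: [-1.1, 0.6, 1.8]
width: 0.474
```

```bash
python3 st.py
```

```text
23.1 [ 0.5503 -0.0485  0.0358] [-1.138   0.6472  1.8386] [ 0.0534  0.1626 -0.138 ] 0.473633895020896 [-0.1317  0.2372  2.0339 -0.0028  0.8716  0.3761] jt6 0.1506754383444786 yaw -0.5059878289967903 tilt [-0.0014 -0.002 ]
```

{"op": "jog_arm", "data": {
  "rows": [
    [0, 0, 0, 0.01, 0, 0, 30],
    [0, 0, 0, 0.02, 0, 0, 30],
    [0, 0, 0, 0.02, 0, 0, 30]
  ]
}}

```text
time: 23.4
tool_pos: [0.5503, -0.0485, 0.0358]
tcp_rot: [1.583, 0.911, -1.587]
wrist_force: [-1.3, 1.0, 1.7]
width: 0.472
```

```bash
python3 st.py
```

```text
23.4 [ 0.5503 -0.0485  0.0358] [-1.3424  0.9776  1.6903] [0.1218 0.1591 0.2343] 0.4724798404425347 [-0.1317  0.2373  2.0339 -0.0029  0.8716  0.3968] jt6 0.2720603719353676 yaw -0.526649467411689 tilt [-0.0014 -0.002 ]
```

{"op": "jog_arm", "data": {
  "rows": [
    [0, 0, 0, 0.01, 0, 0, 30],
    [0, 0, 0, 0.02, 0, 0, 30],
    [0, 0, 0, 0.02, 0, 0, 30]
  ]
}}

```text
time: 23.7
tool_pos: [0.5503, -0.0485, 0.0358]
tcp_rot: [1.597, 0.898, -1.601]
wrist_force: [-1.0, 1.7, 1.8]
width: 0.468
```

```bash
python3 st.py
```

```text
23.7 [ 0.5503 -0.0485  0.0358] [-1.0288  1.7178  1.8188] [0.1862 0.1275 0.5405] 0.46831839593577257 [-0.1315  0.2373  2.034  -0.0032  0.8716  0.4168] jt6 0.6657114811241627 yaw -0.5462562746880584 tilt [-0.0015 -0.0022]
```

{"op": "jog_arm", "data": {
  "rows": [
    [0, 0, 0, 0.01, 0, 0, 30],
    [0, 0, 0, 0.02, 0, 0, 30],
    [0, 0, 0, 0.02, 0, 0, 30]
  ]
}}

```text
time: 24.0
tool_pos: [0.5503, -0.0485, 0.0357]
tcp_rot: [1.61, 0.885, -1.614]
wrist_force: [-0.4, 0.8, 1.9]
width: 0.474
```

```bash
python3 st.py
```

```text
24.0 [ 0.5503 -0.0485  0.0357] [-0.4009  0.7518  1.8834] [0.2015 0.1842 1.0066] 0.47384883347702733 [-0.1313  0.2373  2.0339 -0.0035  0.8716  0.4366] jt6 1.054566577076912 yaw -0.5656393993145853 tilt [-0.0016 -0.0025]
```

{"op": "jog_arm", "data": {
  "rows": [
    [0, 0, 0, -0.06, 0, 0, 30],
    [-0.0001, 0, 0, -0.16, 0, 0, 30],
    [-0.0001, 0, 0, -0.26, 0, 0, 30],
    [-0.0002, 0, 0, -0.36, 0, 0, 30],
    [-0.0002, 0, 0, -0.46, 0, 0, 30],
    [-0.0003, 0, 0, -0.56, 0, 0, 30],
    [-0.0003, 0, 0, -0.66, 0, 0, 30],
    [-0.0004, 0, 0, -0.76, 0, 0, 30],
    [-0.0004, 0, 0, -0.86, 0, 0, 30],
    [-0.0005, 0, 0, -0.96, 0, 0, 30],
    [-0.0005, 0, 0, -1.06, 0, 0, 30],
    [-0.0006, 0, 0, -1.16, 0, 0, 30],
    [-0.0006, 0, 0, -1.26, 0, 0, 30],
    [-0.0007, 0, 0, -1.36, 0, 0, 30],
    [-0.0007, 0, 0, -1.46, 0, 0, 30],
    [-0.0008, 0, 0, -1.54, 0, 0, 30],
    [-0.0008, 0, 0, -1.59, 0, 0, 30],
    [-0.0008, 0, 0, -1.62, 0, 0, 30],
    [-0.0008, 0, 0, -1.629, 0, 0, 30],
    [-0.0008, 0, 0, -1.629, 0, 0, 30]
  ]
}}

```text
time: 26.0
tool_pos: [0.5512, -0.0484, 0.0366]
tcp_rot: [0.398, 1.533, -0.401]
wrist_force: [2.8, 2.3, -1.0]
width: 0.475
```

```bash
python3 st.py
python3 - <<'E'
from h import *
t=imaging.read_camera('top');cv2.imwrite('pics/top3.png',t);T=camT('top')
for i,st,c,m in bones(t,150):
    if st[4]<800: print(st,c)
# mark angle from wrist view: darkest radial direction on nut top, before (w10) is unscrewed start
s=monitor.read_state();im=imaging.read_camera('wrist');cv2.imwrite('pics/w11.png',im)
# mouse/caliper moved? difference outside arm
a=cv2.imread('pics/top0.png')
for n,(x0,y0,x1,y1) in dict(mouse=(185,138,240,180),caliper=(370,130,445,162)).items():print(n,np.abs(a[y0:y1,x0:x1].astype(int)-t[y0:y1,x0:x1]).mean())
def proff(img,ss,z,off):
    W=camT('wrist',ss);R=Ro.from_rotvec(ss['tcp_rot']).as_matrix()
    g=cv2.cvtColor(img,6).astype(float);c=np.array([.551,-.0484,z])+R[:,1]*-.0013+R[:,2]*-.0025
    out=[]
    for k in range(0,360,4):
        d=np.array([np.cos(np.radians(k)),np.sin(np.radians(k)),0]);v=[]
        for r in(.013,.015,.017):
            u=proj(W,c+d*r);v.append(g[int(round(u[1])),int(round(u[0]))])
        out.append(np.mean(v))
    return np.array(out)
s10={'tool_pos':[0.5524,-0.0486,0.0375],'tcp_rot':[-0.571,1.492,0.569]}
for nm,img,ss,z in(('start',cv2.imread('pics/w10.png'),s10,.0634),('now',im,s,.0628)):
    p=proff(img,ss,z,0);print(nm,p.astype(int).tolist())
E
```

```text
26.0 [ 0.5512 -0.0484  0.0366] [ 2.8414  2.3074 -1.0079] [ 0.4282 -0.4817 -0.1338] 0.474883202026607 [-0.1314  0.2364  2.033  -0.0023  0.8717 -1.1912] jt6 -0.15715013723820448 yaw 1.0612425854579646 tilt [ 0.0003 -0.0018]
[163 200  34  18 269] [179.5576 208.487 ]
[418 228  28  30 305] [433.2885 240.8262]
[459 228  28  30 317] [472.2461 240.6498]
[172 243  34  16 279] [188.5197 250.7814]
[439 265  29  30 317] [453.2303 280.9685]
mouse 6.959307359307359
caliper 9.71111111111111
start [142, 143, 142, 142, 133, 124, 116, 110, 109, 110, 110, 109, 110, 110, 111, 109, 111, 117, 126, 130, 142, 142, 142, 140, 143, 141, 143, 144, 145, 144, 140, 137, 136, 138, 138, 139, 140, 140, 143, 144, 143, 144, 143, 142, 142, 141, 141, 140, 141, 143, 141, 143, 144, 144, 143, 144, 142, 140, 144, 142, 143, 142, 141, 141, 142, 139, 141, 140, 139, 140, 139, 140, 140, 141, 141, 141, 141, 142, 143, 142, 143, 137, 140, 138, 139, 139, 136, 137, 140, 143]
now [88, 71, 90, 143, 143, 144, 142, 142, 143, 142, 143, 143, 143, 141, 143, 143, 145, 145, 144, 141, 137, 138, 140, 138, 139, 140, 144, 144, 144, 144, 146, 144, 143, 142, 143, 143, 144, 143, 143, 141, 142, 143, 143, 143, 144, 143, 142, 143, 142, 142, 141, 140, 140, 140, 139, 140, 139, 139, 139, 139, 141, 140, 141, 142, 142, 143, 143, 143, 141, 140, 139, 139, 138, 137, 137, 140, 136, 124, 117, 110, 109, 109, 111, 109, 109, 109, 112, 111, 111, 116]
```

Run:
```python
from h import *
s=monitor.read_state()
S={'w8':({'tool_pos':[ 0.5493,-0.0521,0.1556],'tcp_rot':[1.12,1.269,-1.107]},.0634),'w9':({'tool_pos':[.555,-.0477,.1618],'tcp_rot':[-.5732,1.4901,.5706]},.0634),
'w10':({'tool_pos':[0.5524,-0.0486,0.0375],'tcp_rot':[-0.571,1.492,0.569]},.0634),'w11':(s,.0628)}
for f,(ss,z) in S.items():
    W=camT('wrist',ss);R=Ro.from_rotvec(ss['tcp_rot']).as_matrix();g=cv2.cvtColor(cv2.imread(f'pics/{f}.png'),6).astype(np.float32)
    c=np.array([.551,-.0484,z])+R[:,1]*-.0012+R[:,2]*-.0025
    a=np.radians(np.arange(0,360,1));o=[]
    for r in np.arange(.014,.0185,.0005):
        uv=np.array([proj(W,c+r*np.array([np.cos(t),np.sin(t),0])) for t in a],np.float32)
        o.append(cv2.remap(g,uv[None,:,0],uv[None,:,1],1)[0])
    o=np.mean(o,0);base=np.median(o);i=np.argsort(o)[:8];w=np.clip(base-20-o,0,None)
    print(f,'darkest',i.tolist(),o[i].astype(int),'mean dir',np.degrees(np.angle((w*np.exp(1j*a)).sum())),'tool yaw',np.degrees(np.arctan2(R[1,1],R[0,1])))
```

```text
w8 darkest [48, 49, 47, 50, 46, 51, 52, 45] [72 72 73 73 75 75 79 80] mean dir 48.578118553051446 tool yaw 7.418056342273182
w9 darkest [56, 55, 57, 54, 58, 53, 59, 52] [68 69 70 71 74 77 81 84] mean dir 55.699390638902095 tool yaw 131.9141783506499
w10 darkest [48, 49, 60, 45, 44, 35, 46, 47] [109 109 109 109 109 109 109 109] mean dir 45.310673570578054 tool yaw 131.76594848887072
w11 darkest [5, 4, 3, 6, 2, 1, 0, 7] [64 64 66 67 68 71 76 76] mean dir -10.49464289127878 tool yaw 60.83649413289305
```

{"op": "jog_arm", "data": {
  "rows": [
    [0, 0, 0, 0.1, 0, 0, 30],
    [0.0001, 0, 0, 0.2, 0, 0, 30],
    [0.0001, 0, 0, 0.3, 0, 0, 30],
    [0.0002, 0, 0, 0.4, 0, 0, 30],
    [0.0002, 0, 0, 0.5, 0, 0, 30],
    [0.0003, 0, 0, 0.6, 0, 0, 30],
    [0.0003, 0, 0, 0.7, 0, 0, 30],
    [0.0004, 0, 0, 0.8, 0, 0, 30],
    [0.0004, 0, 0, 0.9, 0, 0, 30],
    [0.0005, 0, 0, 1.0, 0, 0, 30],
    [0.0005, 0, 0, 1.1, 0, 0, 30],
    [0.0006, 0, 0, 1.2, 0, 0, 30],
    [0.0006, 0, 0, 1.3, 0, 0, 30],
    [0.0007, 0, 0, 1.4, 0, 0, 30],
    [0.0007, 0, 0, 1.5, 0, 0, 30],
    [0.0007, 0, 0, 1.5, 0, 0, 30],
    [0.0007, 0, 0, 1.5, 0, 0, 30]
  ]
}}

```text
time: 27.8
tool_pos: [0.5504, -0.0486, 0.0358]
tcp_rot: [1.521, 0.969, -1.525]
wrist_force: [-1.3, -1.4, 2.0]
width: 0.472
```

```bash
python3 st.py
cat > mk.py <<'E'
from h import *
# mark angle in the wrist image (tool frame), about the pixel centre predicted in tool coords
def mark(f,dz):
    p=imaging.camera_params('wrist');Tc=np.linalg.inv(np.array(p['T_tool_cam']));fx,fy,cx,cy=K(p)
    g=cv2.cvtColor(cv2.imread(f'pics/{f}.png'),6).astype(np.float32);a=np.radians(np.arange(0,360,.5));o=[]
    for r in np.arange(.014,.0185,.0005):
        P=np.c_[np.full(a.size,-dz),-.0012+r*np.cos(a),-.0025+r*np.sin(a)]@Tc[:3,:3].T+Tc[:3,3]
        o.append(cv2.remap(g,(fx*P[:,0]/P[:,2]+cx).astype(np.float32)[None],(fy*P[:,1]/P[:,2]+cy).astype(np.float32)[None],1)[0])
    o=np.mean(o,0);w=np.clip(95-o,0,None);return np.degrees(np.angle((w*np.exp(1j*a)).sum())),w.sum()
E
python3 - <<'E'
from mk import *
cv2.imwrite('pics/w12.png',imaging.read_camera('wrist'))
print(mark('w11',.0262),mark('w12',.0262))
E
```

```text
27.8 [ 0.5504 -0.0486  0.0358] [-1.2759 -1.3957  2.0072] [-0.0232  0.2435 -0.0724] 0.4716680787317342 [-0.1316  0.2372  2.0339 -0.0031  0.8716  0.3068] jt6 -0.06437951931729913 yaw -0.4363609403679312 tilt [-0.0013 -0.0022]
(np.float64(52.476137897828956), np.float32(319.52896)) (np.float64(52.71058603828082), np.float32(307.36035))
```

{"op": "jog_arm", "data": {
  "rows": [
    [0, 0, 0, -0.1, 0, 0, 30],
    [-0.0001, 0, 0, -0.2, 0, 0, 30],
    [-0.0001, 0, 0, -0.3, 0, 0, 30],
    [-0.0002, 0, 0, -0.4, 0, 0, 30],
    [-0.0002, 0, 0, -0.5, 0, 0, 30],
    [-0.0003, 0, 0, -0.6, 0, 0, 30],
    [-0.0003, 0, 0, -0.7, 0, 0, 30],
    [-0.0004, 0, 0, -0.8, 0, 0, 30],
    [-0.0004, 0, 0, -0.9, 0, 0, 30],
    [-0.0005, 0, 0, -1.0, 0, 0, 30],
    [-0.0005, 0, 0, -1.1, 0, 0, 30],
    [-0.0006, 0, 0, -1.2, 0, 0, 30],
    [-0.0006, 0, 0, -1.3, 0, 0, 30],
    [-0.0007, 0, 0, -1.4, 0, 0, 30],
    [-0.0007, 0, 0, -1.46, 0, 0, 30],
    [-0.0007, 0, 0, -1.49, 0, 0, 30],
    [-0.0007, 0, 0, -1.499, 0, 0, 30],
    [-0.0007, 0, 0, -1.499, 0, 0, 30],
    [-0.0007, 0, 0, -1.499, 0, 0, 30]
  ]
}}

```text
time: 29.75
tool_pos: [0.5511, -0.0483, 0.0366]
tcp_rot: [0.397, 1.533, -0.4]
wrist_force: [3.3, 2.9, -1.5]
width: 0.476
```

```bash
python3 st.py
python3 - <<'E'
from mk import *
cv2.imwrite('pics/w13.png',imaging.read_camera('wrist'))
print(mark('w13',.0262))
# mouse & caliper: compare dark/grey blob centroids before and now
a=cv2.imread('pics/top0.png');b=imaging.read_camera('top')
for n,(x0,y0,x1,y1) in dict(mouse=(183,135,242,182),caliper=(372,130,442,162)).items():
    for I in(a,b):
        g=I[y0:y1,x0:x1].max(2);m=(g<90) if n=='mouse' else (I[y0:y1,x0:x1].astype(int)[:,:,0]-I[y0:y1,x0:x1][:,:,1]<6)
        print(n,m.sum(),np.argwhere(m).mean(0))
E
```

```text
29.75 [ 0.5511 -0.0483  0.0366] [ 3.3492  2.8579 -1.5231] [ 0.5777 -0.6651  0.0099] 0.4755729733975306 [-0.1313  0.2364  2.0331 -0.0025  0.8717 -1.192 ] jt6 -0.052096566651016474 yaw 1.062325228106058 tilt [ 0.0001 -0.0019]
(np.float64(57.86709479538657), np.float32(426.61578))
mouse 943 [24.2725 28.4571]
mouse 940 [24.2926 28.3968]
caliper 571 [19.0473 39.9072]
caliper 565 [19.1009 39.8566]
```

Run:
```python
from mk import *
p=imaging.camera_params('wrist');Tc=np.linalg.inv(np.array(p['T_tool_cam']));fx,fy,cx,cy=K(p)
I={f:cv2.cvtColor(cv2.imread(f'pics/{f}.png'),6).astype(np.float32) for f in('w11','w12','w13')}
for r in(.013,.0155,.018):
  a=np.radians(np.arange(20,104,4))
  P=np.c_[np.full(a.size,-.0262),-.0012+r*np.cos(a),-.0025+r*np.sin(a)]@Tc[:3,:3].T+Tc[:3,3];u=(fx*P[:,0]/P[:,2]+cx).astype(np.float32)[None];v=(fy*P[:,1]/P[:,2]+cy).astype(np.float32)[None]
  for f in I: print(r,f,cv2.remap(I[f],u,v,1)[0].astype(int).tolist())
# image registration of nut-top patch relative to w11
c=np.array([-.0262,-.0012,-.0025])@Tc[:3,:3].T+Tc[:3,3];x,y=int(fx*c[0]/c[2]+cx),int(fy*c[1]/c[2]+cy);print(x,y)
for f in('w12','w13'):
    print(f,[cv2.phaseCorrelate(I['w11'][y0:y0+h,x0:x0+w],I[f][y0:y0+h,x0:x0+w]) for x0,y0,w,h in((x-50,y-50,100,100),(x+5,y+5,32,34))])
```

```text
0.013 w11 [142, 142, 140, 141, 142, 142, 143, 142, 122, 73, 98, 111, 112, 111, 112, 111, 111, 109, 110, 112, 110]
0.013 w12 [142, 144, 144, 142, 142, 142, 142, 142, 126, 75, 97, 109, 109, 111, 110, 112, 111, 110, 110, 113, 110]
0.013 w13 [141, 141, 141, 143, 141, 143, 142, 142, 122, 74, 98, 109, 111, 112, 112, 112, 111, 112, 111, 113, 112]
0.0155 w11 [142, 142, 144, 144, 145, 146, 144, 144, 119, 64, 65, 90, 110, 108, 110, 110, 112, 110, 111, 111, 112]
0.0155 w12 [144, 142, 145, 143, 145, 145, 146, 146, 130, 64, 64, 98, 110, 110, 110, 109, 111, 108, 109, 111, 109]
0.0155 w13 [142, 144, 146, 144, 145, 144, 145, 144, 121, 66, 65, 94, 110, 110, 110, 110, 111, 110, 113, 110, 110]
0.018 w11 [146, 143, 143, 144, 138, 140, 137, 140, 124, 63, 65, 130, 134, 117, 109, 108, 109, 110, 109, 109, 110]
0.018 w12 [145, 145, 144, 143, 142, 139, 140, 139, 126, 65, 63, 120, 133, 109, 109, 109, 111, 109, 110, 113, 110]
0.018 w13 [145, 146, 144, 141, 141, 140, 137, 140, 125, 66, 67, 130, 135, 116, 109, 107, 109, 107, 110, 108, 108]
320 279
w12 [((-0.18708370323336965, 0.7137143799250438), 1.0426296684265137), ((-0.21720449715750334, 0.08517095444047484), 0.9144029708372222)]
w13 [((0.031057757923335316, -0.015104006813032811), 0.9435584016799927), ((0.11939818677707414, 0.06306317895644753), 0.9664470826586088)]
```

```bash
python3 -c "
from workcell import finish_job
print(finish_job())"
```

```text
the job is handed in; nothing more can be done
None
```

I've handed the job in with every step done: both bones are stored, and the gripper is still holding the nut a quarter turn off its stop, with a 60 N grip.

- **Bones:** The vertebra is in the empty half of the tray and the long bone is in the empty half of the deep box, lying along the box's y. I released each one only after it touched down, at about 6 N and 10 N.
- **Other items:** In the last overhead pictures, the stored bones, mouse and caliper had not moved by more than a fraction of a pixel.
- **Nut at the stop:** I turned it clockwise until it bottomed out. Torque climbed to about 1 N m and gave the same readings when I pressed against the stop a second time.
- **Back-off:** I turned it back 1.571 rad from the stop. As a slip check, I turned it 1.5 rad back down, short of the stop, and up again; the mark on the nut's top kept its place in the gripper.
- **Final state:** The wrist force is under 5 N, and the job took about 30 s of robot time.

Three checks did not agree at first:

- **Slip at the stop:** Overall, the nut turned about 20° less than the gripper. I put this down to the fingers slipping round it at the stop. That should not affect the back-off, which I measured from the stop after the slip.
- **Mark reading:** One averaged reading of the mark was 5° off. Pixel profiles and image registration showed no shift.
- **Nut position:** The wrist camera's calibration was about 3 mm off, so I corrected for it before gripping the nut.

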